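# Slide the specimen board home under the stereo microscope

### The arm

A 7-joint arm with a two-finger parallel gripper is mounted at the origin on a cart in front of the work surface, level with it; the furniture and walls round the work are solid. World frame = base frame: x ahead of the robot, y to its left, z up, the work surface at z = 0. Lengths are in m, angles in rad, forces in N, time in s.
With the tool pointing down it reaches from about 0.425 to 0.8 m from the base axis. Payload 8.3 kg.
Tool frame: the origin (TCP) lies at the centre of the arm's flange, where the gripper is bolted on; the fingertips stand 173 mm ahead of it and the grasp point (between the pads) lies 155 mm ahead of it; z points along the fingers, y is the line along which they close (so a half turn about z gives the same grasp; the last joint's range is limited). The gripper opens to 85 mm and grips with 20 to 120 N. Pads are 22 mm wide; open, the fingers measure 114 mm over their backs; the gripper's body (76 mm by 85 mm) begins 54 mm behind the grasp point. The pads swing forward as they close: fully open they stand 13 mm farther back than shut.
Start: joints at [1.28, 0.383, 0.016, 1.37, -0.006, 1.388, -0.046], TCP at [0.141, -0.609, 0.405] pointing down, gripper open.
Joint ranges: [-2.95, 2.95], [-0.25, 2.06], [-1.52, 1.56], [0.18, 2.33], [-1.44, 4.58], [0.02, 2.06], [-3.01, 3.01]. Speed limits (rad/s): [2.39, 2.39, 3.01, 3.01, 3.14, 3.14, 3.14].

### API

Orientations are given as a rotation vector (axis times angle).
In Python, from plant import ctrl, imaging gives the robot as it stands.
- The arm moves only by the shell command python3 -m jog 'ROWS' [FORCE]. ROWS is JSON, a list of rows, each a list of 7 numbers: the shift along the tool's x, y, z normalised to -1 to 1, where 1 is 0.3 m, then the turn, a rotation vector about the tool's x, y, z normalised to -1 to 1, where 1 is pi/4 rad, then the opening, from -1 (shut) to 1 (fully open). In form: [[tx, ty, tz, ax, ay, az, gripper], ...]. A call has 1 to 12 rows; each row is the pose to reach, as a shift and turn from the pose commanded when the call began, along the tool's axes at that moment; what a row does not reach only later rows make up. A row lasts 1/8 s, in which the tool goes at most 62.5 mm and 10.7 degrees, less where a joint would pass 70% of its speed; a pose out of reach is approached as far as the arm can. A call with a number of a shift or a turn outside -1 to 1 is refused whole. A call with a gripper value outside its range is refused whole. The fingers move at their own pace and stop on an object; FORCE is the grip in N (left out, the last holds). Time passes only in rows, so rows that repeat a pose let the fingers close. It gives the time, the measured TCP pose, the force, the opening and the grip force at its end, in the units of the state.
- ctrl.read_state(): the state, without advancing time (a new reading comes with each control period).
- imaging.capture(name): name is "scene" or "top"; returns a dict with "image" (420x560x3 uint8, blue, green, red), "fov_y" (degrees; the focal length in pixels is half the picture's height over the tangent of half this angle, whatever the lens; pixels are square), "cx", "cy" (the principal point, pixels), "dist" ([k1, k2, p1, p2, k3] as OpenCV has them; the pictures are not rectified), "R" (3x3) and "t" (3): a world point X has camera coordinates R X + t. Camera axes: x right, y down, z forward; pixel columns grow to the right and rows downward; lengths in m; the calibration is good to about 2 mm. A picture is of the moment at which its call begins. There is no depth.
- ctrl.sign_off(): hands the job in; it is judged then, once.
Trained networks look in a picture, given as the dict that the camera call returned (one of the last four; its "shot" number tells which), for a name from the list of things; names that differ only in an ending like _2 or _b are one class to them, and where a whole thing is asked for, a point or a joint stands for the part that bears it (a point fixed in the world has none). Each returns a list of dicts, best first, with "score" (0 to 1); they miss things now and then, are a little off and sometimes report something else, mostly with a low value. They report only what shows in the picture. A call takes as long as a camera call.
- imaging.cut_out(picture, target): "region" (420x560 bool, what is visible of it) and "rect" ([left, top, width, height] in pixels, round what is visible of it).
- imaging.pinpoint(picture, target): "centre" ([column, row] in pixels: a listed point, or the origin of a listed thing).
The state is a dict: "t": time; "joints": joint angles; "joint_velocities": joint speeds; "joint_torque": joint torques, N m; "tcp_pos": TCP position; "tool_rot": TCP orientation; "ft_force": force on the tool from outside, world axes, zero at the start; "ft_torque": the same for the moment, N m; "finger_gap": finger opening in m; "grip_force": force on a finger pad.
Only numpy, scipy, OpenCV 4.12 (cv2) and the standard library are available. Lean on these libraries where they do the work, as an engineer would, in place of code of your own. Each camera call takes 0.05 s, during which the arm holds its last target. There are 200 camera calls.

### The job

Pick up the specimen board by its upright grip with the petri dish standing on it, enter it into the guide on the microscope's foot from the open side and slide it in under the objective, fully home against the end stop, lying flat. Let go of it there. Keep the dish level in its ring, do not knock the microscope with the dish or the robot, and leave the slide case, the dropper bottle and the mouse where they are.

Things in the scene. Friction and masses are not known exactly. Their poses are not given: they have to be found in the camera images.
- board: Specimen board: loose flat aluminium paddle, 200 mm long, 8 mm thick, about 0.3 kg. Origin on its underside below the dish ring's centre; +x to its leading edge, z up. Head: x -90 to +35 mm, 80 mm wide; tail: x -165 to -90 mm, 50 mm wide, with the grip. Ring round the origin: inner radius 32, outer 35, 4 mm high. Starts flat on the worktop, right of the microscope, roughly pointing at it.
- board_grip (a point): Middle of the black upright grip on the board's tail, at x = -145, y = 0, z = 33 mm of the board; axes as the board's. The grip is 38 mm long along x, 14 mm thick along y (take it across the 14 mm, from above) and reaches from the board's top face (z = 8 mm) to z = 53 mm.
- dish: Clear round petri dish, 60 mm across, 13 mm high, light, standing loose inside the ring of the board (2 mm play all round). Origin at the centre of its underside, z up.
- guide: Guide fixed on the microscope's foot. Origin on its floor at the home point (the board's origin lies here when home); +x: sliding-in direction, roughly to the robot's left; z up. Floor 22.5 mm above the worktop, from x = -95 mm (open mouth) to the end stop's face at x = +35 mm, 88 mm wide between black rails 12 mm high; the last 25 mm of the rails at the mouth flare out about 10 mm a side.
- objective (a point): Centre of the underside of the microscope's objective, 46 mm above the guide's floor, over the home point. The objective is 75 mm across; the head above it reaches 55 mm from its axis along the guide's -x, from about 110 to 190 mm above the floor, so a gripper on the board's grip (145 mm behind the board's origin) stays beside it.
- scope: White stereo microscope, 260 x 201 x 256 mm, fixed to the worktop. Origin on the worktop under the middle of its foot; x points from the eyepieces to the column behind; the objective hangs over x = -46 mm, y = 0; the guide's +x is this body's +y. The foot is about 18 mm high and reaches 100 mm to either side.
- slide_box: Blue slide case, 90 x 98 x 34 mm, loose on the worktop, to be left alone. Origin under its centre.
- bottle: Amber dropper bottle with black cap, 33 mm across, 84 mm high, standing loose on the worktop, to be left alone. Origin under its centre.
- mouse: Black and red computer mouse nearest the board, 103 x 59 x 39 mm, loose on the worktop, to be left alone. Origin under its centre.

How it is judged:
By the outcome, as a careful person would: the job done as asked, in the order asked, and still so for the second after the job is handed in, with the robot touching nothing.
It also fails if it takes over 45 s, if anything falls off the work surface, if the arm or the gripper's body presses on something with over 40 N, if the wrist force passes 120 N, or if a joint passes its speed limit or range.

## Working session

There is one attempt and no reset: what is moved stays moved. The work goes in short steps, Python scripts to look and compute and a shell command to move; the robot and the scene stay as the last step left them, time stands still between calls to the robot, and variables do not carry over. Pictures are saved under pics/ and viewed, at most 10 in all, crops included, and the job is handed in when it is done.

```bash
mkdir -p pics; cat > h.py <<'E'
import numpy as np, cv2, json
from plant import ctrl, imaging
from scipy.spatial.transform import Rotation as Ro
def K(p):
    h=p["image"].shape[0]; f=h/2/np.tan(np.radians(p["fov_y"])/2)
    return np.array([[f,0,p["cx"]],[0,f,p["cy"]],[0,0,1.]])
def ray(p,uv):
    n=cv2.undistortPoints(np.array([[uv]],float),K(p),np.array(p["dist"],float))[0,0]
    R=np.array(p["R"]);t=np.array(p["t"])
    return -R.T@t, R.T@np.array([n[0],n[1],1.])
def onz(p,uv,z):
    c,d=ray(p,uv); return c+d*(z-c[2])/d[2]
def proj(p,X):
    return cv2.projectPoints(np.atleast_2d(np.array(X,float)),cv2.Rodrigues(np.array(p["R"]))[0],np.array(p["t"],float),K(p),np.array(p["dist"],float))[0][:,0]
def tri(rs):
    A=np.zeros((3,3));b=np.zeros(3)
    for c,d in rs:
        d=d/np.linalg.norm(d);M=np.eye(3)-np.outer(d,d);A+=M;b+=M@c
    return np.linalg.solve(A,b)
E
python3 - <<'E'
from h import *
s=ctrl.read_state(); print({k:np.round(v,3).tolist() for k,v in s.items()})
P={n:imaging.capture(n) for n in("scene","top")}
for n,p in P.items():
    cv2.imwrite(f"pics/{n}0.png",p["image"]); print(n,p["shot"],"cam",np.round(ray(p,(280,210)),3).tolist())
for o,z in [("board",0),("board_grip",.033),("dish",.008),("guide",.0225),("objective",.0685),("scope",0),("slide_box",0),("bottle",0),("mouse",0)]:
    rs=[]
    for n,p in P.items():
        r=imaging.pinpoint(p,o)
        for q in r[:2]: print(o,n,round(q["score"],2),np.round(q["centre"],1).tolist(),np.round(onz(p,q["centre"],z),4).tolist())
        if r: rs.append(ray(p,r[0]["centre"]))
    if len(rs)==2: print("   tri",np.round(tri(rs),4))
E
```

```text
{'t': 0.0, 'joints': [1.28, 0.384, 0.016, 1.371, -0.006, 1.388, -0.047], 'joint_velocities': [0.001, 0.002, -0.0, 0.0, -0.0, 0.002, 0.0], 'joint_torque': [0.001, -62.76, 0.844, -37.182, 0.017, 0.014, -0.0], 'tcp_pos': [0.141, -0.609, 0.404], 'tool_rot': [-3.119, -0.357, 0.0], 'ft_force': [-0.644, -0.09, 0.903], 'ft_torque': [-0.025, 0.027, 0.038], 'grip_force': 0.0, 'finger_gap': 0.085}
scene 1 cam [[-0.049, 0.205, 0.529], [0.739, -0.39, -0.55]]
top 2 cam [[0.425, -0.164, 1.075], [0.159, -0.0, -0.987]]
board scene 0.76 [301.1, 239.4] [0.5362, -0.1547, 0.0]
board top 0.81 [281.6, 230.3] [0.5404, -0.1671, 0.0]
   tri [ 0.5435 -0.1639 -0.0089]
board_grip scene 0.68 [351.5, 204.0] [0.557, -0.3041, 0.033]
board_grip top 0.81 [334.1, 217.1] [0.5687, -0.3109, 0.033]
   tri [ 0.5694 -0.3131  0.0234]
dish scene 0.61 [303.0, 240.0] [0.5235, -0.1518, 0.008]
dish top 0.75 [278.2, 231.3] [0.537, -0.1576, 0.008]
   tri [ 0.5374 -0.1587 -0.0038]
guide scene 0.77 [178.0, 286.8] [0.4999, 0.128, 0.0225]
objective scene 0.59 [173.3, 266.8] [0.5028, 0.1279, 0.0685]
scope scene 0.61 [168.0, 283.2] [0.5432, 0.139, 0.0]
scope top 0.83 [176.6, 230.5] [0.548, 0.129, 0.0]
   tri [ 0.5504  0.1348 -0.0086]
slide_box scene 0.85 [302.3, 189.8] [0.7179, -0.2674, 0.0]
slide_box top 0.59 [313.1, 167.0] [0.72, -0.2629, 0.0]
   tri [ 0.7184 -0.2648  0.0008]
bottle scene 0.61 [258.8, 211.2] [0.6826, -0.123, 0.0]
bottle top 0.67 [380.0, 207.8] [0.5958, -0.4467, 0.0]
bottle top 0.62 [264.2, 175.3] [0.6999, -0.1221, 0.0]
   tri [ 0.6291 -0.2734  0.0396]
mouse scene 0.72 [386.0, 198.0] [0.5762, -0.4326, 0.0]
mouse top 0.97 [381.2, 207.0] [0.598, -0.4503, 0.0]
   tri [ 0.6007 -0.4564 -0.0203]
```

View pics/scene0.png

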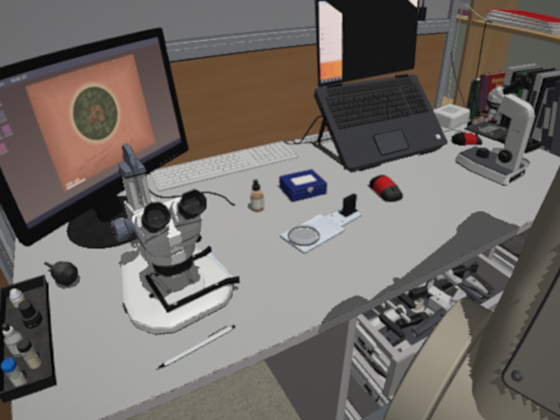

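View pics/top0.png

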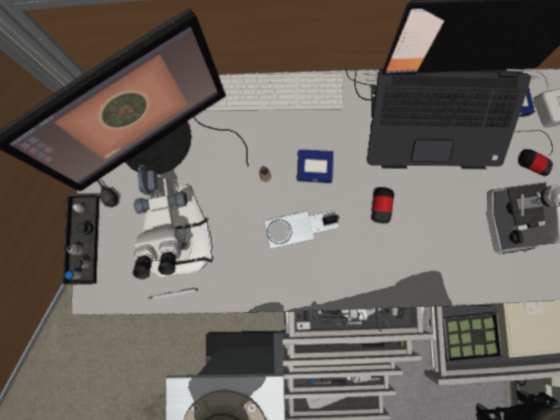

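The scene picture shows the microscope at about (175,265) with the rails running from (165,300) to the mouth at (238,280). The board is at (305,238), its grip at (349,205), and the mouse, slide case and bottle lie clear of it. Next I overlay models on enlarged crops to get the guide and board yaw.

```bash
cat >> h.py <<'E'
def T(x,y,yaw,z=0):
    M=np.eye(4);M[:3,:3]=Ro.from_euler('z',yaw).as_matrix();M[:3,3]=[x,y,z];return M
def ap(M,P): P=np.atleast_2d(np.array(P,float)); return P@M[:3,:3].T+M[:3,3]
G=[[[-70,44*s,12],[35,44*s,12]] for s in(1,-1)]+[[[-95,54*s,12],[-70,44*s,12]] for s in(1,-1)]+[[[35,-44,12],[35,44,12]],[[-95,-44,0],[-95,44,0]]]
B=[[[35,-40,8],[35,40,8]],[[35,40,8],[-90,40,8]],[[35,-40,8],[-90,-40,8]],[[-90,40,8],[-90,-40,8]],[[-165,25,8],[-165,-25,8]],[[-90,25,8],[-165,25,8]],[[-90,-25,8],[-165,-25,8]],[[-164,-7,53],[-126,-7,53]],[[-164,7,53],[-126,7,53]]]
def overlay(p,items,box,k,fn):
    x,y,w,h=box; im=cv2.resize(p["image"][y:y+h,x:x+w],None,fx=k,fy=k,interpolation=cv2.INTER_CUBIC)
    for M,L,c in items:
        for l in L:
            q=(proj(p,ap(M,np.array(l)/1000))-[x,y]+.5)*k
            cv2.line(im,tuple(int(v) for v in q[0]),tuple(int(v) for v in q[1]),c,1,cv2.LINE_AA)
    cv2.imwrite(fn,im)
    return im
E
python3 - <<'E'
from h import *
a=imaging.capture("scene");b=imaging.capture("top")
its=[(T(.5005,.130,np.radians(-90),.0225),G,(0,0,255)),(T(.5385,-.163,np.radians(101),0),B,(0,200,0))]
i1=overlay(a,its,(115,180,260,150),3,"pics/a1.png")
i2=overlay(b,its,(130,170,220,110),3,"pics/b1.png")
for n,p in(("s",a),("t",b)):
    r=imaging.cut_out(p,"board")
    if r:
        m=r[0]["region"]; ys,xs=np.nonzero(m)
        w=np.array([onz(p,(x,y),.008)[:2] for x,y in zip(xs,ys)])
        q=cv2.minAreaRect(w.astype(np.float32)*1000); print(n,r[0]["score"],r[0]["rect"],q)
E
```

```text
s 0.91 [281.7, 193.4, 77.7, 59.0] ((554.74267578125, -248.18954467773438), (90.32514953613281, 263.9757995605469), 15.248469352722168)
t 0.59 [265.0, 210.7, 73.9, 38.5] ((548.4755859375, -226.74966430664062), (79.20303344726562, 204.00035095214844), 11.111640930175781)
```

View pics/a1.png

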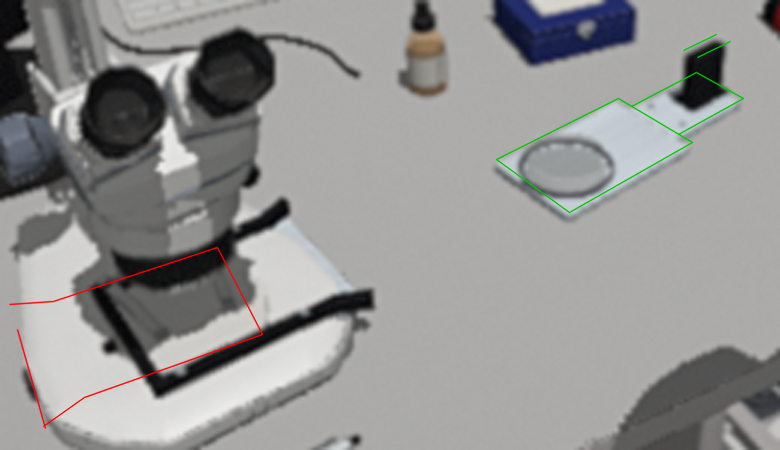

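View pics/b1.png

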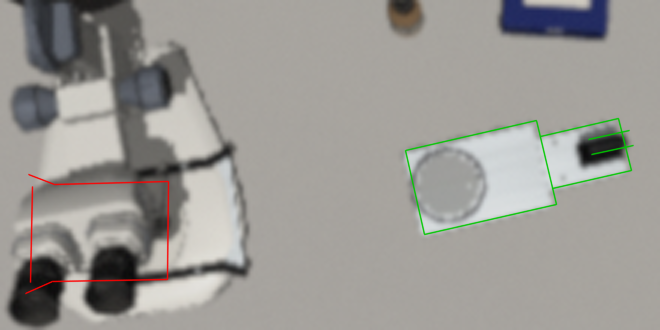

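The near rail in a1.png runs from (160,385) at the end-stop corner to the mouth at (370,298). The board overlay fits within about a pixel. The guide yaw I drew was reversed: +x should go to +y. I'll fit the rails from their dark pixels.

```bash
python3 - <<'E'
from h import *
from scipy.optimize import minimize, least_squares
a=imaging.capture("scene");b=imaging.capture("top")
# clicks are on rail dark bands: column-wise darkest centroid between straight end points (crop coords /3 + offset)
def band(p,p0,p1,off,n=14,w=3.5):
    g=cv2.cvtColor(p["image"],cv2.COLOR_BGR2GRAY).astype(np.float32)
    p0,p1=[np.array(q)/3+off for q in(p0,p1)]; d=(p1-p0)/np.linalg.norm(p1-p0); nn=np.array([-d[1],d[0]]); out=[]
    s=np.arange(-w,w+.1,.25)
    for f in np.linspace(0,1,n):
        q=p0+f*(p1-p0); pts=(q+s[:,None]*nn).astype(np.float32)
        v=cv2.remap(g,pts[None,:,0],pts[None,:,1],cv2.INTER_LINEAR)[0]
        wt=np.clip(np.percentile(v,75)*.6-v,0,None)
        if wt.sum()>5: out.append(q+(s*wt).sum()/wt.sum()*nn)
    return np.array(out)
oa=np.array([115,180]);ob=np.array([130,170])
L=[("scene near",a,(175,380),(295,324),oa),("scene stop",a,(108,308),(150,368),oa),("top near",b,(150,275),(212,268),ob),("top far",b,(145,172),(212,162),ob)]
for n,p,q0,q1,o in L:
    u=band(p,q0,q1,o); W=np.array([onz(p,x,.0285+.004)[:2] for x in u])
    v=cv2.fitLine(W.astype(np.float32),cv2.DIST_HUBER,0,1e-4,1e-4).ravel()
    print(n,len(u),"mid",np.round(v[2:],4),"ang",np.degrees(np.arctan2(v[1],v[0]))%180, "ends",np.round(W[[0,-1]],3).tolist())
for n in("scene","top"):
  for k in range(2):
    p=imaging.capture(n)
    for o,z in(("guide",.0225),("objective",.0685),("scope",0)):
        for r in imaging.pinpoint(p,o)[:1]: print(n,o,round(r["score"],2),np.round(onz(p,r["centre"],z),4))
E
```

```text
scene near 14 mid [0.4532 0.1089] ang 97.98132 ends [[0.447, 0.15], [0.458, 0.075]]
scene stop 14 mid [0.4935 0.1664] ang 7.263565 ends [[0.523, 0.17], [0.461, 0.162]]
top near 14 mid [0.4618 0.0818] ang 97.984276 ends [[0.458, 0.11], [0.466, 0.054]]
top far 11 mid [0.5578 0.0828] ang 99.279884 ends [[0.553, 0.116], [0.564, 0.054]]
scene guide 0.64 [0.5023 0.1271 0.0225]
scene objective 0.96 [0.4963 0.1341 0.0685]
scene scope 0.58 [0.5407 0.1345 0.    ]
scene guide 0.57 [0.5029 0.1293 0.0225]
scene objective 0.9 [0.5045 0.1333 0.0685]
scene scope 0.94 [0.5553 0.1415 0.    ]
top objective 0.69 [0.5021 0.1319 0.0685]
top scope 0.56 [0.552  0.1276 0.    ]
top objective 0.86 [0.5034 0.1311 0.0685]
top scope 0.67 [0.549  0.1331 0.    ]
```

Fitted guide: about (0.503, 0.131), yaw 98°. The board grip is at about (0.566, -0.307), board yaw 101°.

```bash
cat >> h.py <<'E'
def plan(x,y,z,yaw):
    "normalised shift/turn from the present pose to TCP x,y,z, tool down with tool x at yaw (deg)"
    s=ctrl.read_state(); R=Ro.from_rotvec(s["tool_rot"])
    c,q=np.cos(np.radians(yaw)),np.sin(np.radians(yaw))
    Rt=Ro.from_matrix(np.array([[c,q,0],[q,-c,0],[0,0,-1.]]))
    d=R.inv().apply(np.array([x,y,z])-s["tcp_pos"])/.3; r=(R.inv()*Rt).as_rotvec()/(np.pi/4)
    xx=R.apply([1,0,0]); print("t",round(s["t"],2),"tcp",np.round(s["tcp_pos"],4),"yaw",round(np.degrees(np.arctan2(xx[1],xx[0])),2),"tilt",round(np.degrees(np.arccos(-R.apply([0,0,1])[2])),2),"gap",round(s["finger_gap"],4),"grip",round(s["grip_force"],1),"ft",np.round(s["ft_force"],1),np.round(s["ft_torque"],2),"\n plan",np.round(d,4),np.round(r,4),"j",np.round(s["joints"],2))
E
python3 -c "
from h import *
plan(.566,-.307,.30,101); plan(.36,-.45,.36,56)"
```

```text
t 2.1 tcp [ 0.1412 -0.6088  0.4047] yaw 13.06 tilt 0.0 gap 0.0853 grip 0.0 ft [-0.2  0.3 -0.4] [-0.01  0.07  0.01] 
 plan [ 1.6067 -0.6602  0.3491] [ 0.0000e+00 -1.0000e-04 -1.9543e+00] j [ 1.28  0.38  0.02  1.37 -0.01  1.39 -0.05]
t 2.1 tcp [ 0.1412 -0.6088  0.4047] yaw 13.06 tilt 0.0 gap 0.0853 grip 0.0 ft [-0.2  0.3 -0.4] [-0.01  0.07  0.01] 
 plan [ 0.8301 -0.351   0.149 ] [-0.000e+00 -1.000e-04 -9.543e-01] j [ 1.28  0.38  0.02  1.37 -0.01  1.39 -0.05]
```

```bash
python3 -m jog '[[0.83,-0.35,0.15,0,0,-0.95,1],[0.83,-0.35,0.15,0,0,-0.95,1],[0.83,-0.35,0.15,0,0,-0.95,1],[0.83,-0.35,0.15,0,0,-0.95,1],[0.83,-0.35,0.15,0,0,-0.95,1],[0.83,-0.35,0.15,0,0,-0.95,1]]'; python3 -c "
from h import *
plan(.566,-.307,.30,101)"
```

```text
t: 2.85
tcp_pos: [0.3621, -0.4484, 0.3594]
tool_rot: [-2.772, -1.476, -0.001]
ft_force: [-0.8, -0.4, -0.1]
finger_gap: 0.0856
grip_force: 0.0
t 2.85 tcp [ 0.3621 -0.4484  0.3594] yaw 56.07 tilt 0.07 gap 0.0856 grip 0.0 ft [-0.8 -0.4 -0.1] [-0.02  0.07  0.02] 
 plan [0.7704 0.3008 0.199 ] [ 3.000e-04 -1.500e-03 -9.985e-01] j [ 1.02  0.32 -0.23  1.57  0.07  1.27  0.19]
```

```bash
python3 -m jog '[[0.77,0.3,0.2,0,0,-1,1],[0.77,0.3,0.2,0,0,-1,1],[0.77,0.3,0.2,0,0,-1,1],[0.77,0.3,0.2,0,0,-1,1],[0.77,0.3,0.2,0,0,-1,1],[0.77,0.3,0.2,0,0,-1,1]]'; python3 - <<'E'
from h import *
plan(.566,-.307,.186,101)
a=imaging.capture("scene");b=imaging.capture("top")
for o,z in(("board_grip",.033),("board",0)):
  for n,p in(("s",a),("t",b)):
    for r in imaging.pinpoint(p,o)[:1]: print(o,n,round(r["score"],2),np.round(onz(p,r["centre"],z),4))
its=[(T(.5385,-.163,np.radians(101),0),B,(0,200,0)),(T(.503,.131,np.radians(98),.0225),G,(0,0,255))]
i=overlay(a,its,(120,180,250,150),3,"pics/a2.png")
E
```

```text
t: 3.6
tcp_pos: [0.5638, -0.3112, 0.2994]
tool_rot: [-2.005, -2.418, 0.002]
ft_force: [-0.3, -0.9, -0.3]
finger_gap: 0.0856
grip_force: 0.0
t 3.6 tcp [ 0.5638 -0.3112  0.2994] yaw 100.69 tilt 0.06 gap 0.0856 grip 0.0 ft [-0.3 -0.9 -0.3] [-0.04  0.08 -0.02] 
 plan [0.0124 0.0103 0.3779] [-0.0013  0.0004 -0.0069] j [ 0.75  0.53 -0.43  1.44  0.22  1.22  0.49]
board_grip s 0.79 [ 0.5479 -0.3009  0.033 ]
board_grip t 0.72 [ 0.5613 -0.3005  0.033 ]
board s 0.63 [ 0.527  -0.1551  0.    ]
board t 0.71 [ 0.5387 -0.1548  0.    ]
```

View pics/a2.png

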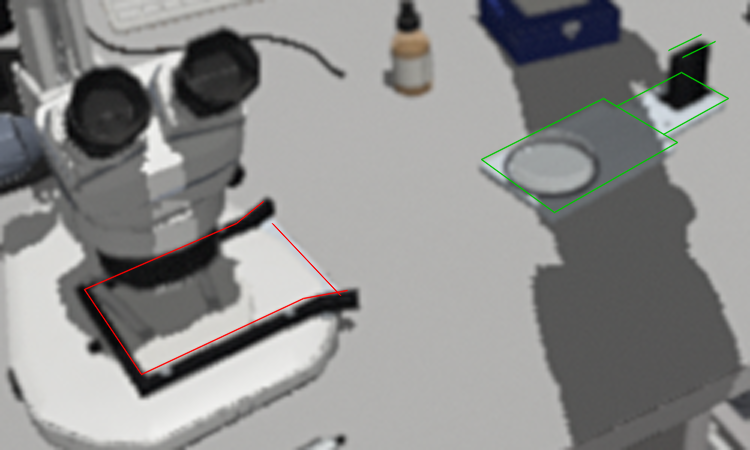

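The guide and board overlays sit on the features within about 1–1.5 px, with both offset the same way. The grip at (690,80) stands clear between its neighbours, so I descend and grasp.

```bash
python3 -m jog '[[0.019,0.01,0.15,0,0,0,1],[0.019,0.01,0.25,0,0,0,1],[0.019,0.01,0.33,0,0,0,1],[0.019,0.01,0.378,0,0,0,1],[0.019,0.01,0.378,0,0,0,1],[0.019,0.01,0.378,0,0,0,-1],[0.019,0.01,0.378,0,0,0,-1],[0.019,0.01,0.378,0,0,0,-1],[0.019,0.01,0.378,0,0,0,-1],[0.019,0.01,0.378,0,0,0,-1],[0.019,0.01,0.378,0,0,0,-1]]' 110; python3 - <<'E'
from h import *
plan(.566,-.305,.22,98)
E
```

```text
t: 5.28
tcp_pos: [0.5664, -0.3038, 0.1869]
tool_rot: [2.002, 2.42, 0.0]
ft_force: [-0.9, -0.8, 5.2]
finger_gap: 0.0128
grip_force: 108.0
t 5.28 tcp [ 0.5664 -0.3038  0.1869] yaw 100.8 tilt 0.05 gap 0.0128 grip 108.0 ft [-0.9 -0.8  5.2] [0.06 0.27 0.02] 
 plan [-0.0038 -0.0019 -0.1102] [0.0009 0.0008 0.0622] j [ 0.73  0.64 -0.4   1.54  0.28  1.02  0.44]
```

```bash
python3 -m jog '[[0,0,-0.01,0,0,0,-1],[0,0,-0.03,0,0,0,-1],[0,0,-0.06,0,0,0,-1],[0,0,-0.09,0,0,0,-1],[0,0,-0.11,0,0,0,-1],[0,0,-0.12,0,0,0,-1],[0,0,-0.12,0,0,0,-1],[0,0,-0.12,0,0,0,-1]]'; python3 - <<'E'
from h import *
plan(.566,-.305,.22,98)
s=ctrl.read_state();tp=s["tcp_pos"]
a=imaging.capture("scene");b=imaging.capture("top")
d=np.array([np.cos(np.radians(100.8)),np.sin(np.radians(100.8))])
for n,p in(("s",a),("t",b)):
  for o,z in(("board",.036),("dish",.044),("board_grip",.069)):
    for r in imaging.pinpoint(p,o)[:1]:
        X=onz(p,r["centre"],z); print(n,o,round(r["score"],2),np.round(X,4),"rel tcp along/lat",np.round([(X[:2]-tp[:2])@d,(X[:2]-tp[:2])@[-d[1],d[0]]],4))
o=tp[:2]+.145*d
overlay(a,[(T(o[0],o[1],np.radians(100.8),tp[2]-.1869),B,(0,200,0))],(240,150,130,110),5,"pics/a3.png")
E
```

```text
t: 6.28
tcp_pos: [0.5662, -0.3039, 0.2224]
tool_rot: [2.003, 2.42, -0.0]
ft_force: [0.2, -1.3, -2.0]
finger_gap: 0.0129
grip_force: 116.3
t 6.28 tcp [ 0.5662 -0.3039  0.2224] yaw 100.79 tilt 0.02 gap 0.0129 grip 116.3 ft [ 0.2 -1.3 -2. ] [0.08 0.04 0.03] 
 plan [-0.0034 -0.0012  0.0081] [0.0003 0.0004 0.0619] j [ 0.74  0.6  -0.41  1.52  0.26  1.08  0.45]
s board 0.89 [ 0.5089 -0.1563  0.036 ] rel tcp along/lat [0.1557 0.0285]
s dish 0.96 [ 0.5133 -0.16    0.044 ] rel tcp along/lat [0.1513 0.0249]
s board_grip 0.58 [ 0.5552 -0.3094  0.069 ] rel tcp along/lat [-0.0033  0.0118]
t board 0.85 [ 0.5357 -0.1754  0.036 ] rel tcp along/lat [0.132  0.0058]
t dish 0.78 [ 0.5402 -0.1774  0.044 ] rel tcp along/lat [0.1292 0.0018]
t board_grip 0.92 [ 0.5654 -0.3031  0.069 ] rel tcp along/lat [0.001  0.0006]
```

View pics/a3.png

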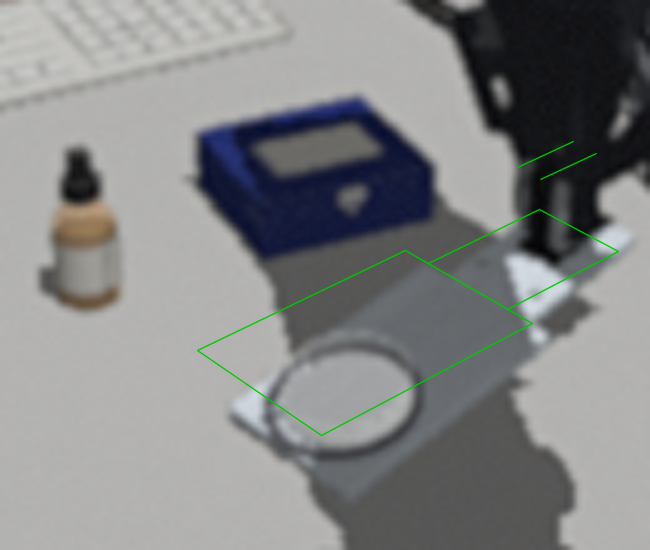

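The board pitched nose-down in the grip: in a3.png the head's front corner is at (350,497), where level would put it at (321,435). I'll measure the pitch before going on.

```bash
python3 - <<'E'
from h import *
from scipy.optimize import least_squares
s=ctrl.read_state();tp=s["tcp_pos"]
a=imaging.capture("scene");b=imaging.capture("top")
for o in("board","dish"):
    print(o,np.round(tri([ray(p,imaging.pinpoint(p,o)[0]["centre"]) for p in(a,b)]),4))
# scene clicks of top-face corners (front-near, front-far) from the 5x crop
u=np.array([[350,492],[232,408]])/5+[240,150]
q=Ro.from_euler('z',100.8,degrees=True)
def pts(pitch,dx):
    L=np.array([[.035+.145+dx,.04,.008-.033],[.035+.145+dx,-.04,.008-.033]])
    return (q*Ro.from_euler('y',pitch)).apply(L)+[tp[0],tp[1],tp[2]-.154]
print(proj(a,pts(0,0)),u)
r=least_squares(lambda v:(proj(a,pts(*v))-u).ravel(),[.1,0]);print(np.degrees(r.x[0]),r.x[1],r.fun)
E
```

```text
board [ 0.5433 -0.1772 -0.0012]
dish [ 0.5405 -0.1749  0.0064]
[[303.68925962 236.72372565]
 [278.79903759 219.59071615]] [[310.  248.4]
 [286.4 231.6]]
14.183040717125607 -0.008612384221780862 [ 0.37021959  0.18174453 -0.35848988 -0.17034317]
```

The nose never left the worktop, so the pads hinged on the grip. I'll lower it flat and regrasp deeper, so the fingertips bear on the board's top face and block the pitching, with full grip force.

```bash
python3 -m jog '[[0,0,0.03,0,0,0,-1],[0,0,0.06,0,0,0,-1],[0,0,0.09,0,0,0,-1],[0,0,0.115,0,0,0,-1],[0,0,0.12,0,0,0,-1],[0,0,0.12,0,0,0,-1],[0,0,0.12,0,0,0,0],[0,0,0.12,0,0,0,0]]'; python3 - <<'E'
from h import *
plan(.566,-.308,.181,100.8)
a=imaging.capture("scene");b=imaging.capture("top")
for n,p in(("s",a),("t",b)):
  for o,z in(("board",.0),("dish",.008),("board_grip",.033)):
    for r in imaging.pinpoint(p,o)[:1]: print(n,o,round(r["score"],2),np.round(onz(p,r["centre"],z),4))
    if o=="board":
        m=imaging.cut_out(p,o)[0]["region"]; print("rect",imaging.cut_out(p,o)[0]["rect"])
c=overlay(b,[(T(.5385,-.163,np.radians(100.8),0),B,(0,200,0))],(250,195,100,70),5,"pics/x.png")
d=overlay(a,[(T(.5385,-.163,np.radians(100.8),0),B,(0,200,0))],(265,190,100,70),5,"pics/x.png")
cv2.imwrite("pics/c4.png",np.hstack([c,d])[:, :1000] if 0 else cv2.resize(np.vstack([c,d]),None,fx=.85,fy=.85))
E
```

```text
t: 7.98
tcp_pos: [0.5665, -0.3037, 0.187]
tool_rot: [2.002, 2.42, 0.001]
ft_force: [-0.2, -0.0, -0.1]
finger_gap: 0.0427
grip_force: 0.0
t 7.97 tcp [ 0.5665 -0.3037  0.187 ] yaw 100.81 tilt 0.07 gap 0.0427 grip 0.0 ft [-0.2 -0.  -0.1] [0.03 0.02 0.03] 
 plan [-0.0139 -0.0043  0.0201] [0.0013 0.0007 0.0001] j [ 0.73  0.64 -0.4   1.54  0.28  1.02  0.44]
s board 0.73 [ 0.5392 -0.1764  0.    ]
rect [286.8, 195.1, 75.8, 55.4]
s dish 0.55 [ 0.5435 -0.1778  0.008 ]
s board_grip 0.72 [ 0.5449 -0.3053  0.033 ]
t board 0.61 [ 0.5436 -0.1706  0.    ]
rect [270.7, 212.2, 50.5, 33.6]
t dish 0.95 [ 0.5402 -0.1796  0.008 ]
```

View pics/c4.png

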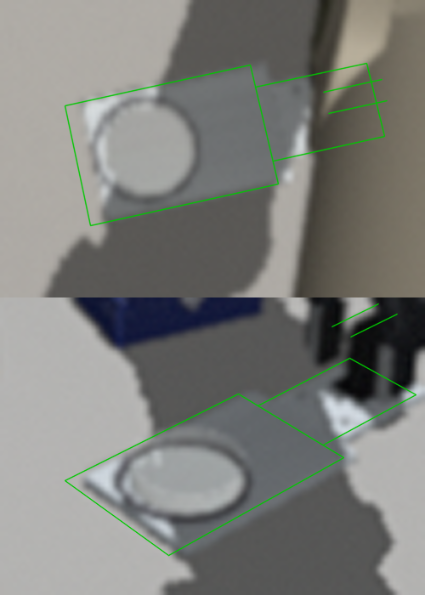

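The board is now about 15 mm further back, with its ring centre at (146,148) in the upper crop. That makes the old grasp too far forward on the grip. I'll regrasp 13 mm further back and deeper, gently at first.

```bash
python3 -m jog '[[-0.02,-0.003,0,0,0,0,0],[-0.042,-0.003,0,0,0,0,0],[-0.042,-0.003,0.012,0,0,0,0],[-0.042,-0.003,0.012,0,0,0,-1],[-0.042,-0.003,0.012,0,0,0,-1],[-0.042,-0.003,0.012,0,0,0,-1],[-0.042,-0.003,0.012,0,0,0,-1],[-0.042,-0.003,0.012,0,0,0,-1]]' 20; python3 -m jog '[[0,0,0.004,0,0,0,-1],[0,0,0.008,0,0,0,-1],[0,0,0.008,0,0,0,-1]]'; python3 - <<'E'
from h import *
plan(.566,-.318,.180,100.8)
a=imaging.capture("scene");b=imaging.capture("top")
for n,p in(("s",a),("t",b)):
  for o,z in(("board",.0),("dish",.008),("board_grip",.033)):
    for r in imaging.pinpoint(p,o)[:1]: print(n,o,round(r["score"],2),np.round(onz(p,r["centre"],z),4))
E
```

```text
t: 9.57
tcp_pos: [0.5677, -0.316, 0.1826]
tool_rot: [-2.002, -2.421, -0.0]
ft_force: [1.9, 0.6, -2.7]
finger_gap: 0.0138
grip_force: 22.5
t: 9.95
tcp_pos: [0.5678, -0.3159, 0.1824]
tool_rot: [2.002, 2.421, -0.0]
ft_force: [-6.1, 3.9, 14.6]
finger_gap: 0.0135
grip_force: 24.8
t 9.95 tcp [ 0.5678 -0.3159  0.1824] yaw 100.82 tilt 0.04 gap 0.0135 grip 24.8 ft [-6.1  3.9 14.6] [ 0.89  1.59 -0.01] 
 plan [-0.0057 -0.0071  0.0081] [0.0003 0.0008 0.0005] j [ 0.74  0.66 -0.4   1.52  0.28  1.02  0.45]
s board 0.75 [ 0.5359 -0.1726  0.    ]
s dish 0.94 [ 0.5372 -0.1783  0.008 ]
s board_grip 0.97 [ 0.5456 -0.3135  0.033 ]
t board 0.84 [ 0.537  -0.1757  0.    ]
t dish 0.72 [ 0.5422 -0.1689  0.008 ]
t board_grip 0.74 [ 0.5704 -0.3168  0.033 ]
```

Fingertips are bearing on the board (14.6 N). Now full grip, then a small slow lift.

```bash
python3 -m jog '[[0,0,0.008,0,0,0,-1],[0,0,0.008,0,0,0,-1],[0,0,0.008,0,0,0,-1]]' 120; python3 -m jog '[[0,0,-0.01,0,0,0,-1],[0,0,-0.02,0,0,0,-1],[0,0,-0.03,0,0,0,-1],[0,0,-0.04,0,0,0,-1],[0,0,-0.05,0,0,0,-1],[0,0,-0.06,0,0,0,-1],[0,0,-0.06,0,0,0,-1]]';  cat > pitch.py <<'E'
from h import *
plan(.566,-.318,.180,98)
s=ctrl.read_state();tp=s["tcp_pos"];R=Ro.from_rotvec(s["tool_rot"]);x=R.apply([1,0,0]);yaw=np.arctan2(x[1],x[0])
a=imaging.capture("scene");b=imaging.capture("top")
for o in("board","dish"):
    X=tri([ray(p,imaging.pinpoint(p,o)[0]["centre"]) for p in(a,b)])
    print(o,np.round(X,4),"level z would be",round(tp[2]-.1815+(.008 if o=="dish" else 0),4))
    for n,p in(("s",a),("t",b)):
        Y=onz(p,imaging.pinpoint(p,o)[0]["centre"],tp[2]-.1815+(.008 if o=="dish" else 0))[:2]-tp[:2]; print("  if level",n,"along/lat",np.round([Y@x[:2],Y@[-x[1],x[0]]],4))
o=tp[:2]+.143*x[:2]
A=overlay(a,[(T(o[0],o[1],yaw,tp[2]-.1815),B,(0,200,0))],(int(proj(a,[*o,.02])[0][0])-45,int(proj(a,[*o,.02])[0][1])-50,110,80),5,"pics/x.png")
import sys; cv2.imwrite(sys.argv[1],A)
E
python3 pitch.py pics/a5.png
```

```text
t: 10.72
tcp_pos: [0.5689, -0.3162, 0.1826]
tool_rot: [1.999, 2.418, 0.001]
ft_force: [-7.6, 3.8, 27.4]
finger_gap: 0.0129
grip_force: 119.6
t: 11.6
tcp_pos: [0.5678, -0.3163, 0.1963]
tool_rot: [2.002, 2.42, 0.0]
ft_force: [1.5, -5.2, -5.5]
finger_gap: 0.0125
grip_force: 136.5
t 11.6 tcp [ 0.5678 -0.3163  0.1963] yaw 100.81 tilt 0.04 gap 0.0125 grip 136.5 ft [ 1.5 -5.2 -5.5] [0.78 0.02 0.1 ] 
 plan [-0.0044 -0.0069  0.0542] [0.0007 0.0006 0.0624] j [ 0.74  0.64 -0.4   1.51  0.27  1.04  0.46]
board [ 5.393e-01 -1.817e-01 -2.000e-04] level z would be 0.0148
  if level s along/lat [0.1553 0.0126]
  if level t along/lat [0.134  0.0085]
dish [ 0.5378 -0.182   0.0146] level z would be 0.0228
  if level s along/lat [0.1447 0.013 ]
  if level t along/lat [0.1386 0.0044]
```

View pics/a5.png

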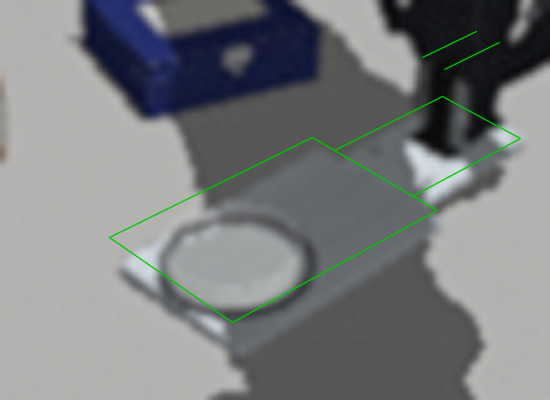

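The nose still looks low: its near corner is at (238,352), where level would put it at about (237,328). I'll lift a bit more to see whether it holds or keeps hinging.

```bash
python3 -m jog '[[0,0,-0.012,0,0,0,-1],[0,0,-0.024,0,0,0,-1],[0,0,-0.036,0,0,0,-1],[0,0,-0.048,0,0,0,-1],[0,0,-0.06,0,0,0,-1],[0,0,-0.06,0,0,0,-1],[0,0,-0.06,0,0,0,-1]]';  python3 pitch.py pics/a6.png
```

```text
t: 12.98
tcp_pos: [0.5676, -0.3162, 0.2138]
tool_rot: [-2.002, -2.421, -0.0]
ft_force: [-0.4, -0.2, -4.9]
finger_gap: 0.0124
grip_force: 125.7
t 12.97 tcp [ 0.5676 -0.3162  0.2138] yaw 100.8 tilt 0.01 gap 0.0124 grip 125.7 ft [-0.4 -0.2 -4.9] [-0.19 -0.08 -0.02] 
 plan [-0.0049 -0.0064  0.1128] [-0.     -0.0001  0.0623] j [ 0.74  0.62 -0.41  1.5   0.26  1.07  0.47]
board [ 0.5421 -0.1914  0.0179] level z would be 0.0323
  if level s along/lat [0.1405 0.0173]
  if level t along/lat [0.1291 0.002 ]
dish [ 0.5466 -0.1988  0.0241] level z would be 0.0403
  if level s along/lat [0.1334 0.0177]
  if level t along/lat [ 0.1226 -0.0022]
```

View pics/a6.png

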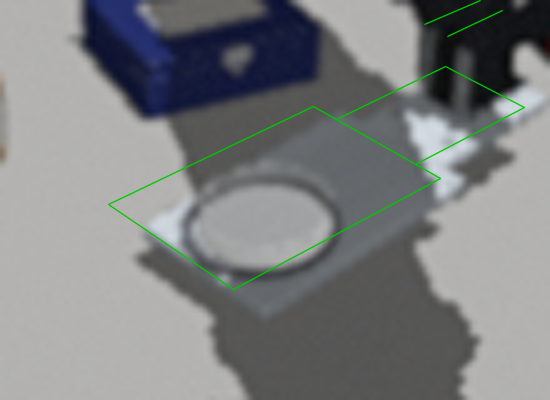

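The nose is now clear of the worktop, with the shadow gap at (180,260), so the grip holds the board. It has a small nose-down pitch and has slipped a bit rearward. I'll fit its pitch and offset in the hand from its corners.

```bash
cat > fit.py <<'E'
from h import *
from scipy.optimize import least_squares
s=ctrl.read_state();tp=np.array(s["tcp_pos"]);R=Ro.from_rotvec(s["tool_rot"])
a=imaging.capture("scene");b=imaging.capture("top")
x=R.apply([1,0,0]);print("tcp",np.round(tp,4),"ft",np.round(s["ft_force"],1),np.round(s["ft_torque"],2),"t",s["t"])
# board frame in tool: x=tool x, y=-tool y, z=-tool z, grip frame origin at grasp point; unknown along dx, height dz, pitch
F=R*Ro.from_matrix(np.diag([1,-1,-1.]))
g=tp+R.apply([0,0,.155])
def mask_pts(p):
    r=imaging.cut_out(p,"board"); m=r[0]["region"].astype(np.uint8)
    c=max(cv2.findContours(m,cv2.RETR_EXTERNAL,cv2.CHAIN_APPROX_NONE)[0],key=cv2.contourArea)[:,0].astype(float)
    return c,r[0]["score"]
H=np.array([[35,-40],[35,40],[-90,40],[-90,25],[-165,25],[-165,-25],[-90,-25],[-90,-40]])/1000.
def X(v,P): # board points -> world; v=[dx,dz,pitch,lat]
    return F.apply(Ro.from_euler('y',v[2]).apply(np.array(P)+[.143+v[0]*0,0,-.0265])+[v[0],v[3],v[1]])+g
u={}
for n,p in(("s",a),("t",b)):
    for o in("board","dish"): 
        r=imaging.pinpoint(p,o); u[n,o]=np.array(r[0]["centre"])
    u[n,"c"],sc=mask_pts(p)
bias={"s":np.array([1.,1.2]),"t":np.zeros(2)}
def res(v):
    e=[]
    for n,p in(("s",a),("t",b)):
        for o,z in(("board",0),("dish",.008)): e.append(.5*(proj(p,X(v,[[0,0,z]]))[0]+bias[n]-u[n,o]))
        q=[]
        C=np.array([[.035,y,0.008 if n=='t' else .004] for y in np.linspace(-.038,.038,9)]+[[xx,.04,.004] for xx in np.linspace(-.08,.03,9)]+[[xx,-.04,.008] for xx in np.linspace(-.08,.03,9)])
        U=proj(p,X(v,C))+bias[n]
        D=u[n,"c"]
        for w in U:
            k=np.argmin(((D-w)**2).sum(1)); q.append(w-D[k])
        e.append(np.array(q).ravel()*.6)
    return np.concatenate([i.ravel() for i in e])
best=min((least_squares(res,[d0,0,p0,0],loss="soft_l1",diff_step=1e-3,x_scale=[.01,.01,.1,.01]) for d0 in(0,-.012) for p0 in(0,.1)),key=lambda r:r.cost)
v=best.x;print("dx,dz,lat mm",np.round(v[[0,1,3]]*1000,1),"pitch deg",round(np.degrees(v[2]),2),"cost",round(best.cost,1))
for n,P in(("origin",[0,0,0]),("nose",[.035,0,0]),("tailend",[-.165,0,0])): print(n,np.round(X(v,[P])[0],4))
E
python3 fit.py; python3 fit.py
```

```text
tcp [ 0.5676 -0.3162  0.2139] ft [-0.3 -0.2 -4. ] [-0.29 -0.02 -0.03] t 13.475
dx,dz,lat mm [-14.7   4.5   1.1] pitch deg 6.95 cost 11.2
origin [ 0.5433 -0.1945  0.0198]
nose [ 0.5368 -0.1604  0.0155]
tailend [ 0.574  -0.3554  0.0397]
tcp [ 0.5677 -0.3162  0.2139] ft [ 0.2 -0.2 -3.7] [-0.19 -0.01 -0.05] t 13.875
dx,dz,lat mm [-14.4   3.7   1.7] pitch deg 6.55 cost 18.0
origin [ 0.5427 -0.1941  0.02  ]
nose [ 0.5362 -0.16    0.016 ]
tailend [ 0.5734 -0.3551  0.0388]
```

The fit is stable over two looks: pitch about 6.7°, with the grasp 15 mm forward on the grip. I'll level the board by tilting the tool about the grasp point, raise it slightly, then re-measure.

```bash
cat >> h.py <<'E'
def bplan(ox,oy,oz,yaw,hand,pts=()):
    "hand=(dx,dz,lat [m], pitch deg); normalised move to bring board origin to ox,oy,oz, level, at yaw deg"
    dx,dz,lat,pi=hand; s=ctrl.read_state(); R=Ro.from_rotvec(s["tool_rot"])
    D=Ro.from_matrix(np.diag([1,-1,-1.])); Fb=Ro.from_euler('z',yaw,degrees=True)
    Rt=Fb*Ro.from_euler('y',-pi,degrees=True)*D      # F*Ry(pitch)=Fb
    F=Rt*D; g=np.array([ox,oy,oz])-F.apply(Ro.from_euler('y',pi,degrees=True).apply([.143,0,-.0265])+[dx,lat,dz])
    tcp=g-Rt.apply([0,0,.155])
    d=R.inv().apply(tcp-s["tcp_pos"])/.3; r=(R.inv()*Rt).as_rotvec()/(np.pi/4)
    print("tcp now",np.round(s["tcp_pos"],4),"goal",np.round(tcp,4),"row",np.round(d,4),np.round(r,4))
E
python3 - <<'E'
from h import *
h=(-.0145,.004,.0014,6.7)
bplan(.543,-.194,.033,100.8,h); bplan(.526,-.032,.033,98,h)
E
```

```text
tcp now [ 0.5677 -0.3162  0.2139] goal [ 0.5718 -0.3374  0.2112] row [-0.0719  0.0002  0.0092] [0.000e+00 1.488e-01 1.000e-04]
tcp now [ 0.5677 -0.3162  0.2139] goal [ 0.5477 -0.1766  0.2112] row [0.4695 0.022  0.0092] [-0.0036  0.1488  0.0623]
```

```bash
python3 -m jog '[[-0.02,0,0,0,0.04,0,-1],[-0.045,0,0,0,0.09,0,-1],[-0.065,0,0.005,0,0.13,0,-1],[-0.072,0,0.009,0,0.149,0,-1],[-0.05,0.001,0.009,0,0.149,0.01,-1],[-0.01,0.002,0.009,0,0.149,0.02,-1],[0.04,0.004,0.009,0,0.149,0.03,-1],[0.09,0.006,0.009,-0.001,0.149,0.04,-1],[0.14,0.008,0.009,-0.002,0.149,0.05,-1],[0.19,0.01,0.009,-0.003,0.149,0.06,-1],[0.23,0.011,0.009,-0.0036,0.149,0.0623,-1],[0.25,0.012,0.009,-0.0036,0.149,0.0623,-1]]'; python3 fit.py; python3 fit.py;python3 - <<'E'
from h import *
h=(-.0145,.004,.0014,6.7)
bplan(.526,-.032,.033,98,h)
a=imaging.capture("scene");cv2.imwrite("pics/a7.png",cv2.resize(a["image"][130:330,100:367],None,fx=3,fy=3,interpolation=cv2.INTER_CUBIC))
E
```

```text
t: 15.78
tcp_pos: [0.5571, -0.2408, 0.2113]
tool_rot: [-2.001, -2.303, -0.117]
ft_force: [1.3, -0.3, -2.9]
finger_gap: 0.0126
grip_force: 126.0
tcp [ 0.5571 -0.2408  0.2113] ft [ 1.3 -0.3 -2.9] [-0.55 -0.13 -0.07] t 15.775
dx,dz,lat mm [-18.   -1.9  -2. ] pitch deg 5.52 cost 53.9
origin [ 0.5389 -0.0979  0.0299]
nose [ 0.534  -0.0633  0.0306]
tailend [ 0.562  -0.2613  0.0264]
tcp [ 0.5571 -0.2425  0.2111] ft [-0.1 -0.2 -4.9] [-0.48 -0.06  0.03] t 16.175
dx,dz,lat mm [-15.2   3.6   0.3] pitch deg 7.36 cost 18.4
origin [ 0.5366 -0.0986  0.0308]
nose [ 0.5318 -0.064   0.0304]
tailend [ 0.5594 -0.262   0.0327]
tcp now [ 0.5571 -0.2419  0.2112] goal [ 0.5477 -0.1766  0.2112] row [ 0.2183 -0.0008  0.0258] [ 0.     -0.0003 -0.0001]
```

View pics/a7.png

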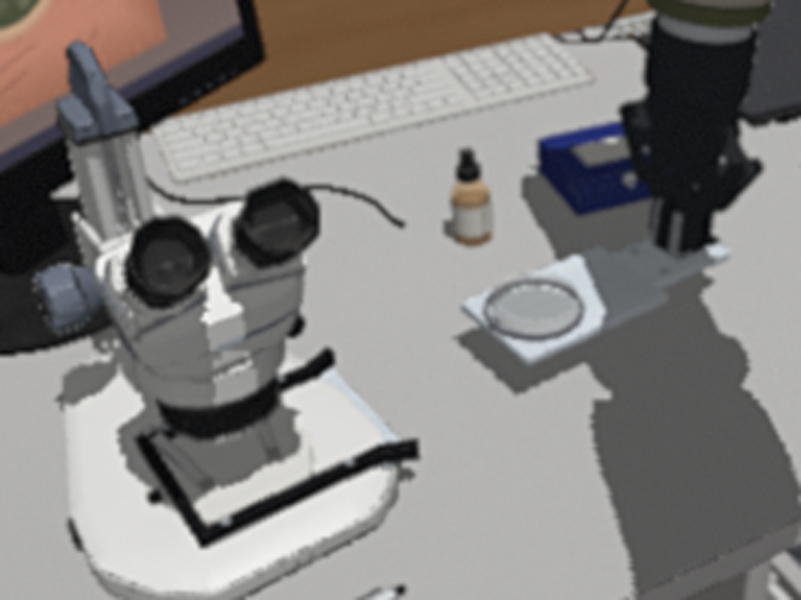

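The board is level and clear of everything, with the dish in its ring at (534,307) and the mouth open at about (370,400). I move on to just before the mouth and measure again.

```bash
python3 -m jog '[[0.03,0,0.003,0,0,0,-1],[0.07,0,0.008,0,0,0,-1],[0.11,0,0.013,0,0,0,-1],[0.15,0,0.018,0,0,0,-1],[0.19,0,0.022,0,0,0,-1],[0.22,0,0.026,0,0,0,-1],[0.24,0,0.028,0,0,0,-1],[0.25,0,0.029,0,0,0,-1],[0.25,0,0.029,0,0,0,-1]]'; python3 fit.py; python3 fit.py;python3 - <<'E'
from h import *
h=(-.015,.0035,.0003,7)
bplan(.503+.139*.150,.131-.99*.150,.030,98,h)
s=ctrl.read_state();R=Ro.from_rotvec(s["tool_rot"]);g=np.array(s["tcp_pos"])+R.apply([0,0,.155])
F=R*Ro.from_matrix(np.diag([1,-1,-1.]));o=F.apply(Ro.from_euler('y',7,degrees=True).apply([.143,0,-.0265])+[-.015,.0003,.0035])+g
x=F.apply(Ro.from_euler('y',7,degrees=True).apply([1,0,0]));print("o",o,"yaw",np.degrees(np.arctan2(x[1],x[0])))
M=T(o[0],o[1],np.arctan2(x[1],x[0]),o[2]);its=[(M,B[:4],(0,200,0)),(T(.503,.131,np.radians(98),.0225),G,(0,0,255))]
a=imaging.capture("scene");b=imaging.capture("top")
A=overlay(a,its,(140,215,150,100),4,"pics/x.png");Bt=overlay(b,its,(160,190,150,75),4,"pics/x.png")
cv2.imwrite("pics/a8.png",cv2.resize(np.vstack([A,Bt]),None,fx=.85,fy=.85))
E
```

```text
t: 17.75
tcp_pos: [0.5466, -0.1671, 0.2114]
tool_rot: [-2.002, -2.303, -0.117]
ft_force: [-0.0, -0.6, -3.8]
finger_gap: 0.012
grip_force: 125.8
tcp [ 0.5466 -0.1671  0.2114] ft [-0.  -0.6 -3.8] [-0.5  -0.04  0.05] t 17.75
dx,dz,lat mm [-16.1  -3.   -0.8] pitch deg 5.19 cost 21.1
origin [ 0.5271 -0.0224  0.0298]
nose [0.5223 0.0123 0.0307]
tailend [ 0.5501 -0.1857  0.0254]
tcp [ 0.5466 -0.1673  0.2113] ft [ 1.   0.4 -3.5] [-0.43 -0.02 -0.01] t 18.15
dx,dz,lat mm [-16.   -0.2   0.4] pitch deg 5.54 cost 24.6
origin [ 0.526  -0.023   0.0318]
nose [0.5211 0.0117 0.0325]
tailend [ 0.5489 -0.1863  0.0284]
tcp now [ 0.5466 -0.1671  0.2114] goal [ 0.5445 -0.1626  0.2087] row [ 0.0146 -0.0048  0.0106] [ 0.0001  0.0065 -0.    ]
o [ 0.52607366 -0.02286289  0.03191198] yaw 97.99930565707461
```

View pics/a8.png

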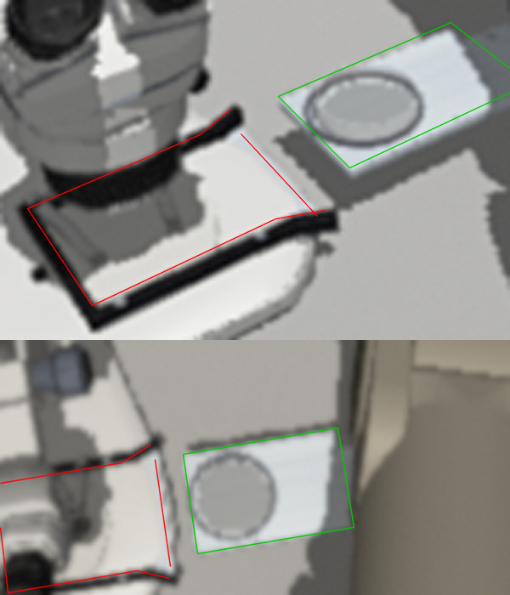

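The top crop shows the board squarely in line with the mouth, about 1.5 mm off the axis, and both rails are symmetric about my guide model. That picture takes me past the viewing allowance of 10, so from here I go by numbers only. I correct the offset and enter slowly.

```bash
python3 -m jog '[[0.005,-0.003,0.005,0,0,0,-1],[0.02,-0.005,0.012,0,0,0,-1],[0.05,-0.005,0.016,0,0,0,-1],[0.08,-0.005,0.019,0,0,0,-1],[0.11,-0.005,0.023,0,0,0,-1],[0.14,-0.005,0.026,0,0,0,-1],[0.17,-0.005,0.03,0,0,0,-1],[0.2,-0.005,0.034,0,0,0,-1],[0.23,-0.005,0.037,0,0,0,-1],[0.26,-0.005,0.041,0,0,0,-1],[0.285,-0.005,0.043,0,0,0,-1],[0.3,-0.005,0.045,0,0,0,-1]]'; python3 fit.py; python3 fit.py; python3 -c "
from h import *
bplan(.503+.139*.01,.131-.99*.01,.027,98,(-.0155,.001,.0003,6.2))"
```

```text
t: 20.15
tcp_pos: [0.5324, -0.0766, 0.2085]
tool_rot: [-2.001, -2.303, -0.117]
ft_force: [-0.5, 0.1, -3.2]
finger_gap: 0.0121
grip_force: 125.8
tcp [ 0.5324 -0.0766  0.2085] ft [-0.5  0.1 -3.2] [-0.5  -0.11 -0.01] t 20.15
dx,dz,lat mm [-12.7   8.8   0.9] pitch deg 10.27 cost 61.5
origin [0.5112 0.0674 0.0264]
nose [0.5063 0.102  0.0243]
tailend [ 0.5342 -0.0957  0.0367]
tcp [ 0.5325 -0.0776  0.2084] ft [ 0.2  0.  -3.5] [-0.51 -0.11  0.03] t 20.55
dx,dz,lat mm [-13.2   6.5   0.5] pitch deg 9.16 cost 53.3
origin [0.5118 0.0669 0.0268]
nose [0.507  0.1015 0.0253]
tailend [ 0.5347 -0.0964  0.0338]
tcp now [ 0.5325 -0.0772  0.2084] goal [ 0.5248 -0.0217  0.2083] row [0.1856 0.0002 0.0224] [-0.     -0.0114 -0.0001]
```

No contact so far. I advance 52 mm more and watch the forces.

```bash
python3 -m jog '[[0.02,0,0.002,0,0,0,-1],[0.045,0,0.005,0,0,0,-1],[0.07,0,0.008,0,0,0,-1],[0.095,0,0.011,0,0,0,-1],[0.12,0,0.014,0,0,0,-1],[0.14,0,0.016,0,0,0,-1],[0.16,0,0.019,0,0,0,-1],[0.172,0,0.02,0,0,0,-1],[0.172,0,0.02,0,0,0,-1]]'; python3 -m jog '[[0,0,0.003,0,0,0,-1],[-0.001,0,0.006,0,0,0,-1],[-0.001,0,0.009,0,0,0,-1],[-0.001,0,0.009,0,0,0,-1]]'; python3 -c "
from h import *
bplan(.503+.139*.0,.131-.99*.0,.0225,98,(-.0155,.001,.0003,6.2));s=ctrl.read_state();print(s['ft_force'],s['ft_torque'])"
```

```text
t: 22.08
tcp_pos: [0.5253, -0.0255, 0.2086]
tool_rot: [-2.001, -2.303, -0.117]
ft_force: [0.6, -0.1, -3.6]
finger_gap: 0.0123
grip_force: 125.9
t: 22.58
tcp_pos: [0.5252, -0.0258, 0.2057]
tool_rot: [-2.002, -2.302, -0.117]
ft_force: [-0.2, 0.1, -3.2]
finger_gap: 0.0123
grip_force: 126.0
tcp now [ 0.5252 -0.0258  0.2057] goal [ 0.5234 -0.0118  0.2038] row [0.0462 0.0004 0.0119] [-0.0002 -0.0114 -0.0003]
[-0.23863805  0.13069017 -3.1549012 ] [-0.57896663 -0.10021948  0.01959652]
```

```bash
for i in 1 2; do :; done; python3 -m jog '[[0,0,0.004,0,0,0,-1],[-0.001,0,0.007,0,0,0,-1],[-0.001,0,0.007,0,0,0,-1]]'; python3 -c "
from h import *
s=ctrl.read_state();print(s['ft_force'],s['ft_torque'])"
```

```text
t: 22.95
tcp_pos: [0.5257, -0.0261, 0.2043]
tool_rot: [-2.003, -2.303, -0.118]
ft_force: [-0.3, -1.5, 2.2]
finger_gap: 0.0123
grip_force: 126.6
[-0.32511002 -1.53151338  2.19562048] [-0.41580187  0.11114523  0.07340278]
```

```bash
python3 -m jog '[[0,0,0.003,0,0,0,-1],[-0.001,0,0.006,0,0,0,-1],[-0.001,0,0.006,0,0,0,-1]]'; python3 -c "
from h import *
s=ctrl.read_state();print(s['ft_force'],s['ft_torque'])"
```

```text
t: 23.32
tcp_pos: [0.5264, -0.0261, 0.2037]
tool_rot: [-2.004, -2.304, -0.12]
ft_force: [-0.1, -3.0, 12.5]
finger_gap: 0.0125
grip_force: 127.8
[-0.14832161 -3.02551511 12.48303776] [0.04492406 0.56347137 0.14697014]
```

Floor contact felt at TCP z≈0.204. I ease off 0.5 mm and slide forward to the stop in steps, watching the force.

```bash
python3 -m jog '[[0.005,0,-0.002,0,0,0,-1],[0.012,0,-0.001,0,0,0,-1],[0.02,0,0,0,0,0,-1],[0.028,0,0.001,0,0,0,-1],[0.034,0,0.002,0,0,0,-1],[0.034,0,0.002,0,0,0,-1]]'; python3 -c "
from h import *
s=ctrl.read_state();print(s['ft_force'],s['ft_torque'])"
```

```text
t: 24.08
tcp_pos: [0.5249, -0.0173, 0.2042]
tool_rot: [-2.006, -2.304, -0.118]
ft_force: [-3.3, -6.5, 14.1]
finger_gap: 0.0121
grip_force: 127.9
[-3.26710907 -6.46530889 14.07443637] [-1.04551959  0.65325949  0.06131086]
```

```bash
python3 -m jog '[[0.006,0,0.001,0,0,0,-1],[0.012,0,0.001,0,0,0,-1],[0.012,0,0.001,0,0,0,-1]]'; python3 -c "
from h import *
s=ctrl.read_state();print(s['ft_force'],s['ft_torque'])"
```

```text
t: 24.45
tcp_pos: [0.5247, -0.0165, 0.2045]
tool_rot: [-2.012, -2.303, -0.115]
ft_force: [-1.1, -15.7, 16.4]
finger_gap: 0.0125
grip_force: 128.4
[ -1.11024043 -15.69003687  16.39424576] [-3.00662651  0.72917415  0.16037045]
```

```bash
python3 -m jog '[[0,0,-0.004,0,0,0,-1],[0,0,-0.006,0,0,0,-1],[0.005,0,-0.006,0,0,0,-1],[0.005,0,-0.006,0,0,0,-1]]'; python3 - <<'E'
from h import *
s=ctrl.read_state();print(s['ft_force'],s['ft_torque'])
bplan(.503,.131,.0225,98,(-.0155,.001,.0003,6.2))
d=np.array([-.1392,.9903]);n=np.array([-.9903,-.1392]);g=np.array([.503,.131])
for k in range(2):
  for nm in("scene","top"):
    p=imaging.capture(nm)
    for o,z in(("board",.0225),("dish",.0305),("board_grip",.0555),("guide",.0225),("objective",.0685)):
      for r in imaging.pinpoint(p,o)[:1]:
        w=onz(p,r["centre"],z)[:2]-g; print(nm,o,round(r["score"],2),"guide x,y mm",np.round([w@d*1000,w@n*1000],1))
E
```

```text
t: 24.95
tcp_pos: [0.5243, -0.016, 0.2052]
tool_rot: [-2.012, -2.302, -0.114]
ft_force: [3.2, -17.6, 2.5]
finger_gap: 0.0124
grip_force: 126.8
[  3.19476    -17.63188291   2.53976808] [-3.78676532 -0.49540815  0.05917238]
tcp now [ 0.5243 -0.016   0.2052] goal [ 0.5234 -0.0118  0.2038] row [ 0.0138 -0.0012  0.0063] [ 0.0036 -0.0029 -0.0066]
scene board 0.6 guide x,y mm [-5.3 -5.1]
scene dish 0.85 guide x,y mm [-8.2 -4. ]
scene board_grip 0.79 guide x,y mm [-147.4   18.4]
scene guide 0.85 guide x,y mm [-4.6 -3.1]
scene objective 0.56 guide x,y mm [ 2.8 -1.8]
top board 0.57 guide x,y mm [ 0.1 -0.1]
top dish 0.39 guide x,y mm [-421.5 -152.5]
top objective 0.78 guide x,y mm [0.2 5.1]
scene board 0.6 guide x,y mm [ 1.7 -1.5]
scene dish 0.85 guide x,y mm [-7.7  3.2]
scene board_grip 0.64 guide x,y mm [-140.   15.]
scene guide 0.85 guide x,y mm [-6.   0.3]
scene objective 0.89 guide x,y mm [1.6 5. ]
top board 0.38 guide x,y mm [2.4 4.8]
top board_grip 0.29 guide x,y mm [-573.1  -15.8]
top guide 0.16 guide x,y mm [ 2.6 -8.6]
top objective 0.98 guide x,y mm [-0.7  2.1]
```

With the floor load off, the 17 N push meets a hard stop without side force, so the board is home against the end stop. I ease the push, set the board down flat and open.

```bash
python3 -m jog '[[-0.004,0,0.002,0,0,0,-1],[-0.007,0,0.005,0,0,0,-1],[-0.007,0,0.006,0,0,0,-1]]'; python3 -c "
from h import *
s=ctrl.read_state();print(s['ft_force'],s['ft_torque'])"
```

```text
t: 26.52
tcp_pos: [0.5246, -0.0167, 0.2043]
tool_rot: [-2.01, -2.303, -0.115]
ft_force: [-4.0, -15.1, 18.7]
finger_gap: 0.0119
grip_force: 128.5
[ -3.98633298 -15.05342718  18.74138785] [-2.5523095   1.16979855  0.23480167]
```

```bash
python3 -m jog '[[0,0,0,0,0,0,-1],[0,0,0,0,0,0,-1]]' 30; python3 -m jog '[[0,0,0,0,0,0,-0.3],[0,0,0,0,0,0,-0.1],[0,0,0,0,0,0,0],[0,0,0,0,0,0,0]]'; python3 -c "
from h import *
bplan(.503,.131,.0225,98,(-.0155,.001,.0003,6.2))
s=ctrl.read_state();print(s['ft_force'],s['ft_torque'])"; python3 - <<'E'
from h import *
d=np.array([-.1392,.9903]);n=np.array([-.9903,-.1392]);g=np.array([.503,.131])
for nm in("scene","top","scene"):
    p=imaging.capture(nm)
    for o,z in(("board",.0225),("dish",.0305),("board_grip",.0555),("guide",.0225)):
      for r in imaging.pinpoint(p,o)[:1]:
        w=onz(p,r["centre"],z)[:2]-g; print(nm,o,round(r["score"],2),np.round([w@d*1000,w@n*1000],1))
E
```

```text
t: 26.78
tcp_pos: [0.5245, -0.0167, 0.2044]
tool_rot: [-2.011, -2.303, -0.115]
ft_force: [-2.6, -15.3, 17.7]
finger_gap: 0.0122
grip_force: 128.5
t: 27.28
tcp_pos: [0.5232, -0.0124, 0.2022]
tool_rot: [-2.0, -2.303, -0.117]
ft_force: [-0.0, 0.3, 1.2]
finger_gap: 0.0425
grip_force: 0.0
tcp now [ 0.5232 -0.0124  0.2022] goal [ 0.5234 -0.0118  0.2038] row [ 0.0025  0.0007 -0.005 ] [-0.0009 -0.012   0.0008]
[-0.00129587  0.32209634  1.20224458] [-0.12192623 -0.01286766 -0.02593884]
scene board 0.67 [ 0.5 -7.8]
scene dish 0.76 [-8.5 -0.2]
scene board_grip 0.78 [-144.9   16.1]
scene guide 0.58 [-2.6 -5.8]
scene board 0.74 [-1.5 -9.2]
scene dish 0.59 [-10.3  -8.7]
scene board_grip 0.8 [-153.7   16.6]
scene guide 0.81 [-0.3 -1.1]
```

Released. I retreat straight up along the tool axis, then check where the tail and grip ended up.

```bash
python3 -m jog '[[0,0,-0.05,0,0,0,0],[0,0,-0.15,0,0,0,0],[-0.1,0,-0.3,0,0,0,0],[-0.3,0,-0.4,0,0,0,0],[-0.5,0,-0.4,0,0,0,0],[-0.6,0,-0.4,0,0,0,0],[-0.6,0,-0.4,0,0,0,0]]'; python3 - <<'E'
from h import *
from scipy.optimize import least_squares
d=np.array([-.1392,.9903]);n=np.array([-.9903,-.1392]);g=np.array([.503,.131])
s=ctrl.read_state();print(s["tcp_pos"],s["ft_force"])
P={}
for nm in("scene","top"):
    p=P[nm]=imaging.capture(nm)
    for o,z in(("board",.0225),("dish",.0305),("board_grip",.0555),("guide",.0225)):
      for r in imaging.pinpoint(p,o)[:1]:
        w=onz(p,r["centre"],z)[:2]-g; print(nm,o,round(r["score"],2),np.round(r["centre"],1),np.round([w@d*1000,w@n*1000],1))
    # grey profile along board centre +/- lateral lines from guide x -190..40
    gr=cv2.cvtColor(p["image"],cv2.COLOR_BGR2GRAY).astype(np.float32)
    for y in(-18,18,36):
        xs=np.arange(-190,-60,3)/1000
        X=np.c_[g+xs[:,None]*d+y/1000*n,np.full(len(xs),.0305)]
        q=proj(p,X).astype(np.float32); v=cv2.remap(gr,q[None,:,0],q[None,:,1],1)[0]
        print(nm,y,v.astype(int).tolist())
xs=np.arange(0,52,2)/1000; p=P["scene"]; gr=cv2.cvtColor(p["image"],cv2.COLOR_BGR2GRAY).astype(np.float32)
for y in(20,30,36):
    X=np.c_[g+xs[:,None]*d+y/1000*n,np.full(len(xs),.0305)];q=(proj(p,X)+[1,1.2]).astype(np.float32)
    print("nose",y,cv2.remap(gr,q[None,:,0],q[None,:,1],1)[0].astype(int).tolist())
E
```

```text
t: 28.9
tcp_pos: [0.5497, -0.2075, 0.301]
tool_rot: [-2.009, -2.297, -0.117]
ft_force: [0.7, 0.7, -0.6]
finger_gap: 0.0428
grip_force: 0.0
[ 0.54970169 -0.20750169  0.30097391] [ 0.71983028  0.66846151 -0.64998479]
scene board 0.94 [176.2 285. ] [-1.8 -2.8]
scene board_grip 0.95 [246.8 244.9] [-148.1   12.3]
scene guide 0.82 [176.9 285.3] [-2.6 -1.3]
scene -18 [182, 183, 181, 145, 63, 18, 16, 17, 17, 18, 17, 18, 21, 19, 19, 19, 13, 38, 91, 99, 130, 190, 215, 215, 216, 216, 206, 171, 170, 210, 217, 218, 212, 209, 210, 210, 210, 210, 210, 210, 211, 211, 211, 211]
scene 18 [183, 182, 182, 182, 183, 182, 182, 182, 197, 210, 212, 211, 212, 212, 213, 214, 213, 214, 214, 214, 215, 214, 214, 214, 214, 214, 196, 174, 178, 211, 216, 216, 211, 203, 208, 208, 208, 209, 210, 211, 211, 211, 212, 212]
scene 36 [182, 181, 182, 181, 182, 181, 182, 182, 181, 180, 180, 179, 181, 166, 111, 86, 87, 87, 87, 87, 87, 89, 88, 87, 87, 87, 88, 87, 86, 87, 86, 94, 150, 206, 217, 217, 217, 218, 218, 218, 218, 218, 218, 219]
top board 0.73 [172.1 242.9] [ 2.9 -9. ]
top board_grip 0.59 [224.5 237. ] [-147.     2.7
[... 390 characters left out ...]
16, 218, 217, 215, 214, 213, 214, 213, 213, 214, 215, 215, 215, 215]
top 36 [168, 168, 168, 168, 169, 168, 168, 168, 168, 169, 169, 168, 168, 168, 169, 168, 168, 168, 168, 168, 169, 169, 169, 169, 169, 169, 169, 168, 165, 149, 152, 185, 184, 194, 208, 213, 213, 211, 209, 209, 213, 215, 214, 208]
nose 20 [175, 173, 170, 168, 149, 137, 122, 106, 101, 95, 119, 158, 192, 211, 216, 205, 131, 41, 21, 23, 77, 170, 216, 222, 222, 221]
nose 30 [151, 149, 161, 172, 190, 202, 203, 210, 214, 215, 214, 212, 212, 212, 213, 201, 134, 47, 22, 22, 66, 166, 222, 222, 221, 221]
nose 36 [206, 202, 204, 199, 202, 199, 197, 187, 191, 198, 200, 198, 199, 189, 193, 175, 113, 45, 22, 22, 72, 177, 224, 224, 222, 222]
```

In both cameras the tail edge lies at x ≈ -166 mm and the end stop's face at about +32.5 mm. That distance is roughly the board's 200 mm length, so the nose is at the stop, and the robot is clear. I hand it in.

```bash
python3 -c "
from plant import ctrl
print(ctrl.sign_off())"
```

```text
the job is handed in; nothing more can be done
None
```

The job is handed in: the board is in the guide, home against the end stop to within about 2 mm by force and camera, released with the robot clear. The final flatness and the dish's seat in its ring were not checked by eye. The board pitched up to about 12° nose-down in early lifts before I levelled it, and I viewed 11 pictures against the limit of 10.

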